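# Stack the enamel food tins

### The arm

A 6-joint arm with a two-finger parallel gripper is mounted at the origin on a cart in front of the work surface, level with it; the furniture and walls round the work are solid. World frame = base frame: x ahead of the robot, y to its left, z up, the work surface at z = 0. Lengths are in m, angles in rad, forces in N, time in s.
With the tool pointing down it reaches from about 0.275 to 0.85 m from the base axis. Payload 19 kg.
Tool frame: the origin (TCP) lies at the very end of the fingers, on their centre line; the grasp point (between the pads) lies 19 mm behind it (arm.tcp_to_grasp is the distance from the TCP to the grasp point, in m); z points along the fingers, y is the direction in which the jaws open and shut (so a half turn about z gives the same grasp; the last joint's range is limited). The gripper opens to 85 mm and grips with 20 to 120 N. Pads are 22 mm wide; open, the fingers measure 114 mm over their backs; the gripper's body (76 mm by 85 mm) begins 54 mm behind the grasp point. The pads swing forward as they close: fully open they stand 13 mm farther back than shut.
Start: joints at [1.066, 0.15, 1.437, -0, 1.554, -0.134], TCP at [0.208, 0.536, 0.231] pointing down, gripper open.
Joint ranges: [-2.8, 2.8], [-0.68, 2.1], [0.12, 2.68], [-1.39, 4.53], [0.16, 2.79], [-2.81, 2.81]. Speed limits (rad/s): [1.89, 1.89, 2.22, 3.01, 3.01, 3.01].

### API

Orientations are given as a unit quaternion [w, x, y, z].
In Python, from plant import arm, claw, solver, sense, read_camera, camera_info, ticket, finder gives the robot as it stands. The module is installed in compiled form; this text tells all that it offers. Calls block until the motion is done:
- arm.move_to(position, orientation): joint-space move of the TCP to a pose.
- arm.move_straight(position, frame=None, speed=0.15, max_force=None): straight line of the TCP; frame=None keeps the orientation; speed is the mean speed in m/s. With max_force (N) it stops when the force on the tool has changed by that much, and returns True; else False.
- arm.move_joints(angles): joint-space move.
- claw.grip(opening, f_grip=None): finger opening in m; f_grip is the grip in N (None keeps the last); returns when the fingers have stopped.
- arm.wait(seconds).
- solver.solve_ik(position, orientation): joint angles nearest the present ones, or None.
- sense(): the state.
- read_camera(name): name is "scene" or "top" or "wrist"; returns (picture, depth): 400x640x3 uint8, red, green, blue; 400x640 float32, m along the optical axis (not along the pixel's ray), 0 where there is no reading.
- camera_info(name): a dict with "fovy" (degrees; the focal length in pixels is half the picture's height over the tangent of half this angle, whatever the lens; pixels are square), "cx", "cy" (the principal point, pixels), "R" (3x3) and "t" (3): a world point X has camera coordinates R X + t. Camera axes: x right, y down, z forward; pixel columns grow to the right and rows downward; lengths in m; the calibration is good to about 2 mm. The wrist camera is an equidistant fisheye: a pixel r from the principal point sees the ray r / f radians off the axis. A picture is of the moment at which its call begins: read the wrist's pose just before it. camera_info takes no time and is no camera call; for the wrist camera it gives the pose at the moment of the call.
A pose or a line that the arm cannot do raises arm.MotionError and nothing moves.
- ticket.job_done(): hands the job in, once; it reports no verdict.
Trained networks look in the newest picture that a camera, given by its name, has taken for a name from the list of things; names that differ only in an ending like _2 or _b are one class to them, and where a whole thing is asked for, a point or a joint stands for the part that bears it (a point fixed in the world has none). Each returns a list of dicts, best first, with "conf" (0 to 1); they miss things now and then, are a little off and sometimes report something else, mostly with a low value. They report only what shows in the picture. A call takes as long as a camera call. They do not tell look-alikes from the thing itself.
- finder.find_in(thing, camera): "point" ([x, y, z] in m, in world coordinates, good to about 4 mm: the middle of the surface that is visible of it).
- finder.tip_of(thing, camera): "point" ([x, y, z] in m, in world coordinates, good to about 4 mm: a listed point, or the origin of a listed thing).
The state is a dict: "clock": time; "joint_positions": joint angles; "qvel": joint speeds; "effort": joint torques, N m; "tcp_pos": TCP position; "orientation": TCP orientation; "ft_force": force on the tool from outside, world axes, zero at the start; "wrist_torque": the same for the moment, N m; "gripper_width": finger opening in m.
Only numpy, scipy, OpenCV 4.12 (cv2) and the standard library are available. Lean on these libraries where they do the work, as an engineer would, in place of code of your own. Each camera call takes 0.05 s, during which the arm holds its last target.

### The job

Put the stacking food tins together on the round wooden stand, building from the bottom up: the blue tin in the stand, the white one on it, the yellow one on that, and the steel lid on top, each fully seated and upright. Leave the red tin, the kitchen timer and the espresso cup standing where they are.

Things in the scene. Friction and masses are not known exactly. Their poses are not given: they have to be found in the camera images.
- stand: round dark-wood stand, fixed to the worktop, 72 mm outside diameter, 14 mm high, with a round recess 54 mm wide and 10 mm deep and a thin brass ring round its mouth. Origin: centre of its underside, on the worktop; z up. A tin seated in it has its origin 6 mm above the stand's origin.
- blue_tin: blue enamelled tin with steel rim, open top, 60 mm diameter, 50 mm high, walls 3 mm (bore 54 mm). Straight wall from 8 to 50 mm above the origin; below it a tapered steel foot, 36 mm wide at the bottom, 49 mm at the top, that drops into the tin or stand below until the wall rests on its rim. Origin: centre of the foot's underside, z up; yaw is free. About 0.14 kg.
- white_tin: white enamelled tin with steel rim, open top, 60 mm diameter, 50 mm high, walls 3 mm (bore 54 mm). Straight wall from 8 to 50 mm above the origin; below it a tapered steel foot, 36 mm wide at the bottom, 49 mm at the top, that drops into the tin or stand below until the wall rests on its rim. Origin: centre of the foot's underside, z up; yaw is free. Seated: origin 42 mm above the blue tin's.
- yellow_tin: yellow enamelled tin with steel rim, open top, 60 mm diameter, 50 mm high, walls 3 mm (bore 54 mm). Straight wall from 8 to 50 mm above the origin; below it a tapered steel foot, 36 mm wide at the bottom, 49 mm at the top, that drops into the tin or stand below until the wall rests on its rim. Origin: centre of the foot's underside, z up; yaw is free. Seated: origin 42 mm above the white tin's.
- lid: round steel lid, 60 mm diameter, with a black knob, about 0.1 kg. From its origin (centre of the underside) upward: tapered foot as on the tins (8 mm high), flat disc 8 to 16 mm, then an upright black knob, 20 mm diameter, from 16 to 40 mm. z up. Seated on the yellow tin, its origin is 42 mm above the tin's.
- red_tin: red enamelled tin with steel rim, open top, 60 mm diameter, 50 mm high, walls 3 mm (bore 54 mm). Straight wall from 8 to 50 mm above the origin; below it a tapered steel foot, 36 mm wide at the bottom, 49 mm at the top, that drops into the tin or stand below until the wall rests on its rim. Origin: centre of the foot's underside, z up; yaw is free. Not part of the tower.
- timer: round beige wind-up kitchen timer, 60 mm diameter, 48 mm high, loose; a bystander. Origin: centre of its underside.
- cup: white espresso cup, red inside, loose; a bystander. 62 mm wide, 92 mm long with its handle, 51 mm high. Origin: centre of that outline on the underside; the handle points along its -y, which is roughly to the robot's right.
- machine_handle (a point): tip of the black handle that sticks out, towards the robot, of the coffee machine at the back left; the bar (20 mm thick) runs from here back and to the left into the machine, whose front stands about 45 mm behind this tip. Fixed at x 0.565, y 0.191, 0.196 m high; not to be handled, but the gripper must pass in front of it.
Mind the look-alikes: they are no part of the job. What is shaped like the white_tin but orange is not meant.

How it is judged:
By the outcome, as a careful person would: the job done as asked, in the order asked, and still so for the second after the job is handed in, with the robot touching nothing.
It also fails if it takes over 96 s, if anything falls off the work surface, if the arm or the gripper's body presses on something with over 40 N, if the wrist force passes 120 N, or if a joint passes its speed limit or range.

## Working session

There is one attempt and no reset: what is moved stays moved. The work goes in short steps, each a Python script; the robot and the scene stay as the last script left them, time stands still between calls to the robot, and variables do not carry over. Pictures are saved under pics/ and viewed, and the job is handed in when it is done.

```bash
mkdir -p pics; ls
python3 - <<'E'
from plant import *
import cv2
s=sense();print(s["clock"],s["tcp_pos"],s["orientation"],s["gripper_width"],arm.tcp_to_grasp)
for c in ["scene","top","wrist"]:
    i=camera_info(c);print(c,i)
    p,d=read_camera(c);cv2.imwrite(f"pics/{c}0.png",p[:,:,::-1])
    for t in ["stand","blue_tin","white_tin","yellow_tin","lid","red_tin","timer","cup"]:
        if c=="wrist":continue
        for r in finder.tip_of(t,c)[:4]: print(c,t,[round(float(v),3) for v in r["point"]],round(r["conf"],2))
print(sense()["clock"])
E
```

```text
pics
0.0 [0.20825458 0.53569458 0.23067919] [-1.83407597e-04  1.84327596e-01  9.82864667e-01 -5.91870760e-04] 0.08575017620739862 0.0187
scene {'fovy': 56.95216132667257, 'cx': 316.910351811781, 'cy': 194.8316668511463, 'R': array([[ 0.88907061, -0.4576466 , -0.01063238],
       [-0.36281386, -0.69029557, -0.62598572],
       [ 0.27914075,  0.56040308, -0.77976203]]), 't': array([-0.44196706,  0.35736952,  0.92727737])}
scene stand [0.557, 0.067, 0.001] 0.62
scene blue_tin [0.677, -0.087, -0.001] 0.89
scene white_tin [0.528, -0.058, -0.002] 0.81
scene white_tin [0.542, 0.311, 0.003] 0.68
scene yellow_tin [0.444, 0.336, 0.002] 0.92
scene lid [0.67, 0.055, -0.001] 0.56
scene red_tin [0.437, 0.208, 0.002] 0.63
scene timer [0.438, 0.094, 0.001] 0.69
scene cup [0.451, -0.166, 0.001] 0.75
top {'fovy': 44.77104214474009, 'cx': 321.9932769323884, 'cy': 196.39292196955788, 'R': array([[ 0.01403267, -0.9998133 ,  0.01328369],
       [-0.99150393, -0.01563174, -0.12913406],
       [ 0.1293176 , -0.01135873, -0.99153817]]), 't': array([0.06999379, 0.57545332, 1.25358724])}
top stand [0.559, 0.061, 0.0] 0.9
top blue_tin [0.675, -0.087, 0.0] 0.84
top white_tin [0.532, -0.056, -0.004] 0.66
top yellow_tin [0.447, 0.333, 0.0] 0.58
top lid [0.668, 0.052, 0.002] 0.96
top red_tin [0.434, 0.208, -0.001] 0.66
top timer [0.44, 0.097, -0.006] 0.72
top cup [0.453, -0.159, -0.004] 0.94
wrist {'fovy': 65.70646984690485, 'cx': 316.87190445260467, 'cy': 196.55314134182922, 'R': array([[ 3.61468323e-01,  9.32384322e-01,  3.58356199e-04],
       [ 8.82831869e-01, -3.42381324e-01,  3.21532147e-01],
       [ 2.99914227e-01, -1.15907318e-01, -9.46898596e-01]]), 't': array([-0.57433876, -0.04042918,  0.38103689])}
0.95
```

View pics/scene0.png

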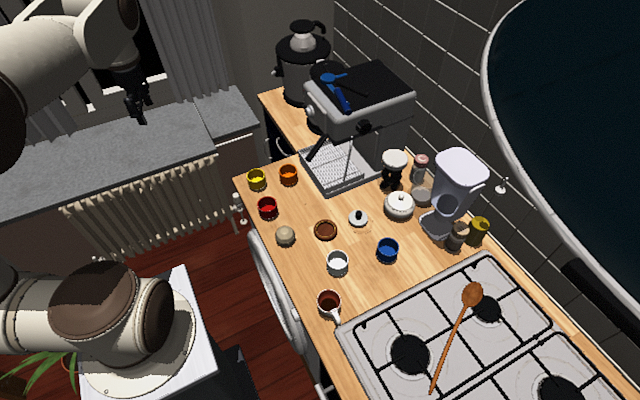

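View pics/top0.png

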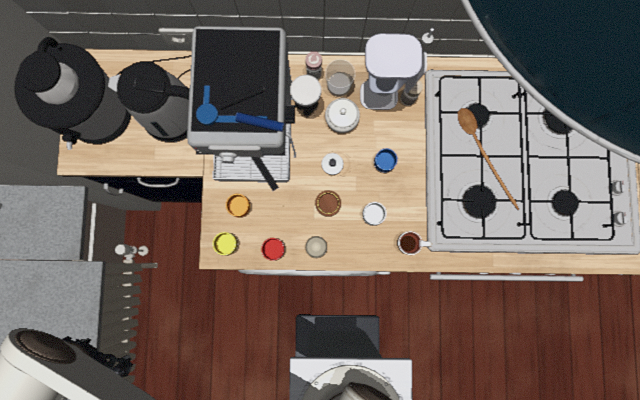

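View pics/wrist0.png

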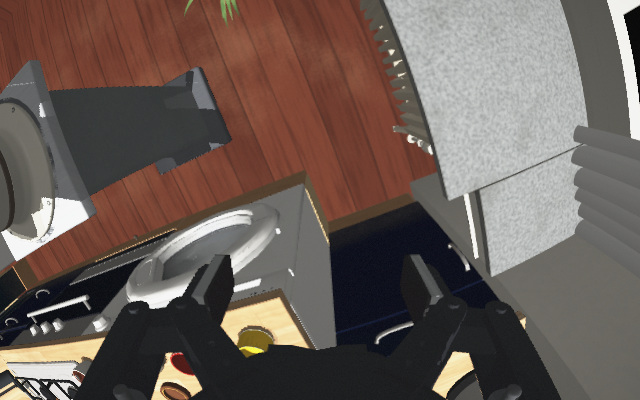

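The scene view shows the yellow tin at (257,180), orange look-alike (289,175), red (267,208), timer (285,235), stand (325,230), lid (358,218), white (337,264), blue (387,250) and cup (329,303). The finder's second "white_tin" at (0.542, 0.311) is the orange one. Next I'll refine the positions by fitting rims in both clouds.

```bash
cat > h.py <<'E'
from plant import *
import numpy as np, cv2
from scipy.optimize import least_squares
G={"stand":(.558,.064),"blue_tin":(.676,-.087),"white_tin":(.530,-.057),"yellow_tin":(.446,.335),"lid":(.669,.053),"red_tin":(.436,.208),"timer":(.439,.095),"cup":(.452,-.162)}
def cloud(c):
    i=camera_info(c);p,d=read_camera(c)
    f=200/np.tan(np.radians(i["fovy"]/2))
    v,u=np.mgrid[0:400,0:640]
    a=(u-i["cx"])/f;b=(v-i["cy"])/f
    if c=="wrist":
        r=np.hypot(a,b)+1e-9;t=np.tan(np.minimum(r,1.4))/r;a=a*t;b=b*t
    X=np.stack([a*d,b*d,d],-1)-i["t"]
    W=X@i["R"]
    W[d<=0]=np.nan
    return p,W
def circ(P):
    f=lambda q:np.hypot(P[:,0]-q[0],P[:,1]-q[1])-q[2]
    m=P.mean(0)
    return least_squares(f,[m[0],m[1],.03],loss="soft_l1",f_scale=.002).x
def report(c,names=G,rad=.05):
    p,W=cloud(c)
    for n in names:
        g=G[n];m=np.hypot(W[...,0]-g[0],W[...,1]-g[1])<rad
        z=W[...,2][m]
        if len(z)<15: continue
        top=np.nanpercentile(z,98)
        P=W[m&(W[...,2]>max(.005,top-.008))]
        x0,y0,w0,h0=cv2.boundingRect(m.astype(np.uint8))
        (cx,cy),r=cv2.minEnclosingCircle(P[:,:2].astype(np.float32))
        print(c,n,"ztop",top.round(4),"table",np.nanpercentile(z,8).round(4),"fit",circ(P).round(4),"enc",round(cx,4),round(cy,4),round(r,4),len(P))
    return p
E
python3 - <<'E'
from h import *
report("top");report("scene")
q=sense()["joint_positions"]
for n in G:
  for o in ([0,1,0,0],[0,0,1,0]):
    s=solver.solve_ik([*G[n],.15],o); print(n,o,None if s is None else np.round(s,2))
E
```

```text
top stand ztop 0.0163 table -0.0039 fit [0.5601 0.0638 0.0314] enc 0.5604 0.0639 0.0359 237
top blue_tin ztop 0.0507 table -0.0036 fit [ 0.6763 -0.0891  0.0284] enc 0.6761 -0.0893 0.0302 94
top white_tin ztop 0.05 table -0.0037 fit [ 0.5313 -0.0586  0.0283] enc 0.5315 -0.0587 0.0299 101
top yellow_tin ztop 0.0499 table -0.0041 fit [0.4464 0.3331 0.0284] enc 0.4464 0.3335 0.0303 98
top lid ztop 0.0392 table -0.0039 fit [0.6675 0.0539 0.0067] enc 0.6688 0.0533 0.01 41
top red_tin ztop 0.0508 table -0.0043 fit [0.4338 0.2074 0.0283] enc 0.4342 0.2079 0.0301 87
top timer ztop 0.0481 table -0.004 fit [0.4417 0.0946 0.0136] enc 0.4416 0.0942 0.0238 174
top cup ztop 0.0518 table -0.0037 fit [ 0.4545 -0.1522  0.0303] enc 0.4558 -0.1629 0.043 142
scene stand ztop 0.0167 table -0.0009 fit [0.5566 0.0643 0.0317] enc 0.5571 0.0645 0.0369 202
scene blue_tin ztop 0.0515 table -0.0012 fit [ 0.6732 -0.0881  0.0283] enc 0.6739 -0.0878 0.031 114
scene white_tin ztop 0.0516 table -0.0011 fit [ 0.5283 -0.0578  0.0283] enc 0.5279 -0.0572 0.0309 111
scene yellow_tin ztop 0.0512 table -0.0015 fit [0.4425 0
[... 645 characters left out ...]
1]
white_tin [0, 1, 0, 0] [-0.25  0.11  1.65 -0.    1.38  1.32]
white_tin [0, 0, 1, 0] [-0.25  0.11  1.65 -0.    1.38 -1.82]
yellow_tin [0, 1, 0, 0] [ 0.51  0.16  1.6  -0.    1.39  2.08]
yellow_tin [0, 0, 1, 0] [ 0.51  0.16  1.6  -0.    1.39 -1.06]
lid [0, 1, 0, 0] [-0.04  0.39  1.31 -0.    1.45  1.54]
lid [0, 0, 1, 0] [-0.04  0.39  1.31 -0.    1.45 -1.61]
red_tin [0, 1, 0, 0] [ 0.29  0.    1.76 -0.    1.38  1.86]
red_tin [0, 0, 1, 0] [ 0.29  0.    1.76 -0.    1.38 -1.29]
timer [0, 1, 0, 0] [ 0.04 -0.07  1.83 -0.    1.38  1.61]
timer [0, 0, 1, 0] [ 0.04 -0.07  1.83 -0.    1.38 -1.53]
cup [0, 1, 0, 0] [-0.5  -0.01  1.77 -0.    1.38  1.07]
cup [0, 0, 1, 0] [-0.5  -0.01  1.77 -0.    1.38 -2.08]
```

The two views agree to about 3 mm in x and 1 mm in y, and the rim heights come out at 50–51 mm, as stated. I'll use the averages and move in front of the handle towards the blue tin.

```bash
cat >> h.py <<'E'
Q=[0,0,1,0]
P={"stand":(.5584,.0641),"blue_tin":(.6748,-.0886),"white_tin":(.5298,-.0581),"yellow_tin":(.4443,.3338),"lid":(.6664,.0538)}
def st(m=""):
    s=sense();print(m,"t",round(s["clock"],2),"tcp",np.round(s["tcp_pos"],4),"w",round(s["gripper_width"],4),"F",np.round(s["ft_force"],1));return s
E
python3 - <<'E'
from h import *
arm.move_to([.38,.22,.27],Q); st()
x,y=P["blue_tin"]
arm.move_to([x-.03,y,.2],Q); st()
p=report("wrist",["blue_tin","stand","white_tin","lid"])
cv2.imwrite("pics/w1.png",p[:,:,::-1])
E
```

```text
t 2.41 tcp [0.3799 0.2205 0.2699] w 0.0852 F [-0.9 -0.   0.1]
 t 3.93 tcp [ 0.6448 -0.0873  0.2007] w 0.0852 F [ 0.7  0.4 -0.2]
wrist blue_tin ztop 0.2942 table -0.0004 fit [ 2.678891e+02 -2.451000e-01  2.672574e+02] enc 0.6314 -0.0876 0.0149 2118
wrist stand ztop 0.0153 table -0.0007 fit [0.5575 0.0637 0.0313] enc 0.5577 0.0649 0.0363 1392
wrist white_tin ztop 0.0507 table -0.0009 fit [ 0.5291 -0.0574  0.0281] enc 0.5288 -0.0571 0.0304 728
wrist lid ztop 0.0401 table -0.0007 fit [0.6646 0.054  0.0073] enc 0.6655 0.0547 0.0103 256
```

View pics/w1.png

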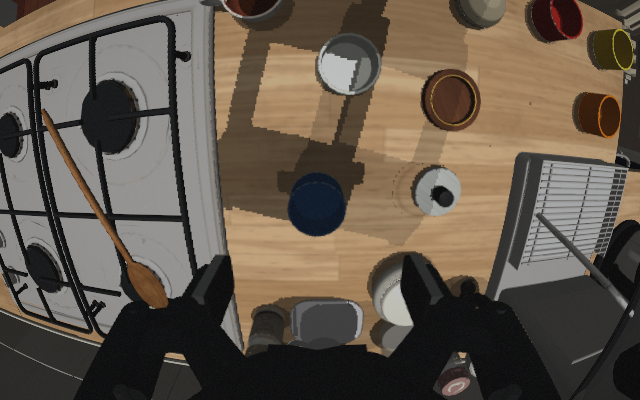

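The wrist view shows blue at (317,203), stand (451,100), lid (437,190) and white (349,64), and its fits agree within 2 mm. Before descending I'll check clearance around blue and the lid, then grasp blue.

```bash
cat >> h.py <<'E'
P={"stand":(.558,.064),"blue_tin":(.6743,-.0885),"white_tin":(.5295,-.0578),"yellow_tin":(.4440,.3338),"lid":(.6657,.0540)}
D=.012
def pick(n,dz=D,f=40,appr=.13,pre=.085):
    x,y=P[n]
    claw.grip(pre)
    arm.move_to([x,y,appr],Q)
    hit=arm.move_straight([x,y,dz],speed=.12,max_force=12)
    st("down hit=%s"%hit)
    claw.grip(0.0,f); st("gripped")
E
python3 - <<'E'
from h import *
p,W=cloud("top")
for n in("blue_tin","lid"):
    x,y=P[n]
    m=(abs(W[...,0]-x)<.075)&(abs(W[...,1]-y)<.075)&(np.hypot(W[...,0]-x,W[...,1]-y)>.036)&(W[...,2]>.02)
    print(n,m.sum(),W[m][:5].round(3), np.nanmin(np.hypot(W[m][:,0]-x,W[m][:,1]-y)) if m.any() else "")
pick("blue_tin")
x,y=P["blue_tin"]
arm.move_straight([x,y,.05],speed=.15); st("lift")
p=read_camera("wrist")[0];cv2.imwrite("pics/w2.png",p[:,:,::-1])
E
```

```text
blue_tin 6188 [[ 0.749 -0.161  0.721]
 [ 0.748 -0.161  0.722]
 [ 0.748 -0.163  0.722]
 [ 0.748 -0.156  0.72 ]
 [ 0.748 -0.159  0.72 ]] 0.03613369881649202
lid 785 [[ 0.69  -0.019  0.541]
 [ 0.688 -0.02   0.548]
 [ 0.685 -0.021  0.554]
 [ 0.688 -0.018  0.542]
 [ 0.686 -0.019  0.547]] 0.06115585658384204
down hit=False t 5.78 tcp [ 0.6748 -0.0886  0.013 ] w 0.0845 F [ 0.3 -0.7  0.7]
gripped t 6.15 tcp [ 0.6748 -0.0886  0.0131] w 0.06 F [-2.1  0.3  6.2]
lift t 6.55 tcp [ 0.6744 -0.0885  0.0501] w 0.0598 F [-0.2 -0.2 -2.6]
```

View pics/w2.png

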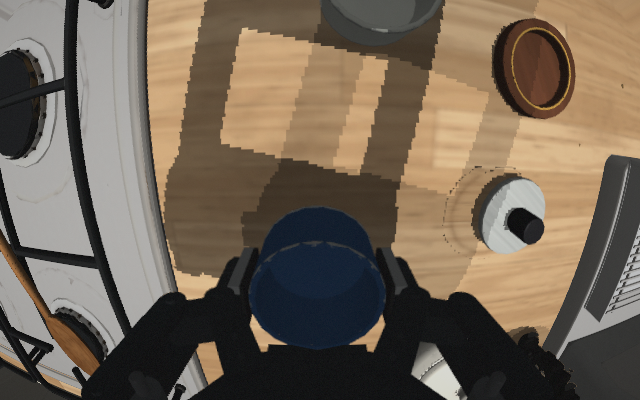

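Blue is held centred and upright between the pads. Placing it in the stand.

```bash
cat >> h.py <<'E'
def place(zt,x=None,y=None,over=.004,f=10,back=.02,op=.085,up=.06):
    """zt: expected seated TCP height"""
    if x is None: x,y=P["stand"]
    s=sense()["tcp_pos"]
    arm.move_straight([x,y,zt+.018],speed=.12); st("above")
    hit=arm.move_straight([x,y,zt-over],speed=.03,max_force=f)
    s=st("seat hit=%s expected z %.4f"%(hit,zt))
    return s
def release(op=.085,up=.06):
    claw.grip(op); st("open")
    s=sense()["tcp_pos"]
    arm.move_straight([s[0],s[1],s[2]+up],speed=.15); st("up")
E
python3 - <<'E'
from h import *
x,y=P["stand"]
arm.move_straight([x,y,.06],speed=.2); st()
place(.019)
p=read_camera("wrist")[0];cv2.imwrite("pics/w3.png",p[:,:,::-1])
E
```

```text
t 7.71 tcp [0.5586 0.0633 0.0599] w 0.0599 F [ 0.1  0.3 -1.4]
above t 8.05 tcp [0.5578 0.0635 0.0364] w 0.0598 F [ 0.4  0.5 -2.1]
seat hit=True expected z 0.0190 t 8.64 tcp [0.5579 0.064  0.019 ] w 0.0596 F [-1.7  1.4  8.4]
```

View pics/w3.png

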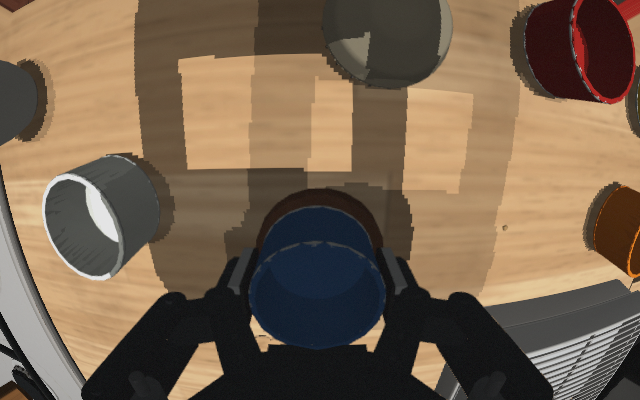

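Contact came at exactly the expected seated height (TCP 0.019). I'll release, measure the blue rim, and pick white.

```bash
cat >> h.py <<'E'
def rim(W,g,zlo,zhi,rad=.045):
    m=(np.hypot(W[...,0]-g[0],W[...,1]-g[1])<rad)&(W[...,2]>zlo)&(W[...,2]<zhi)
    Z=W[m]
    if len(Z)<15: print("few",len(Z));return
    top=np.percentile(Z[:,2],95);R=Z[Z[:,2]>top-.006]
    c=circ(R)
    A=np.c_[R[:,0]-c[0],R[:,1]-c[1],np.ones(len(R))];k=np.linalg.lstsq(A,R[:,2],rcond=None)[0]
    print("rim",c.round(4),"z",k[2].round(4),"slope",k[:2].round(3),len(R));return c
E
python3 - <<'E'
from h import *
release(up=.1)
x,y=P["white_tin"]
arm.move_to([x-.03,y,.15],Q)
p,W=cloud("wrist");rim(W,P["stand"],.035,.07);rim(W,P["white_tin"],.035,.07)
cv2.imwrite("pics/w4.png",p[:,:,::-1])
p,W=cloud("top");rim(W,P["stand"],.035,.07);rim(W,P["white_tin"],.035,.07)
E
```

```text
open t 9.07 tcp [0.5575 0.064  0.0185] w 0.0848 F [ 0.4 -0.1  0.2]
up t 9.88 tcp [0.557  0.064  0.1175] w 0.0853 F [-0.9  0.7 -0.2]
rim [0.5565 0.0634 0.0283] z 0.0544 slope [-0.021  0.01 ] 623
rim [ 0.5279 -0.0569  0.0282] z 0.049 slope [-0.008  0.001] 902
rim [0.5598 0.0624 0.0284] z 0.0562 slope [-0.004 -0.017] 55
few 0
```

View pics/w4.png

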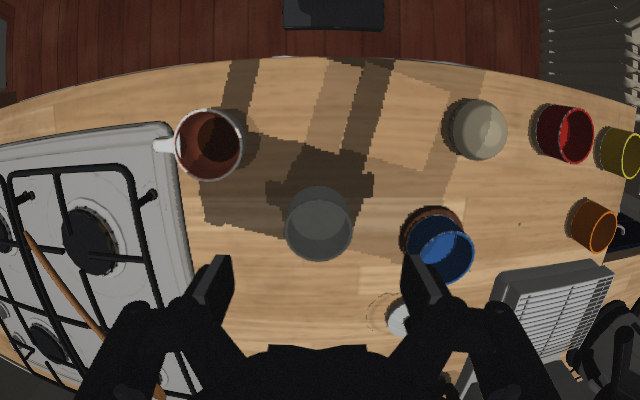

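Blue sits level in the stand at (437,257), with its rim at about 0.055–0.056. Now picking white at (318,223) and placing it.

Run:
```python
from h import *
P["white_tin"]=(.5288,-.0573)
pick("white_tin")
z0=sense()["tcp_pos"][2]
x,y=P["white_tin"]
arm.move_straight([x,y,.11],speed=.2); st("lift")
x,y=P["stand"]
arm.move_straight([x,y,.11],speed=.2)
p=read_camera("wrist")[0];cv2.imwrite("pics/w5.png",p[:,:,::-1])
place(.048+z0)
p=read_camera("wrist")[0];cv2.imwrite("pics/w6.png",np.hstack([p[:,:,::-1]]))
```

```text
down hit=False t 12.21 tcp [ 0.5292 -0.0574  0.0127] w 0.085 F [0.9 1.1 1.1]
gripped t 12.57 tcp [ 0.5292 -0.0574  0.0128] w 0.058 F [-1.4  0.4  6.8]
lift t 13.22 tcp [ 0.5284 -0.0572  0.109 ] w 0.0583 F [ 0.4 -0.8 -1.5]
above t 14.45 tcp [0.5578 0.0635 0.0788] w 0.0584 F [ 0.1  0.2 -1.5]
seat hit=True expected z 0.0608 t 15.05 tcp [0.5582 0.0641 0.0608] w 0.0583 F [-0.5  1.3 10.2]
```

View pics/w6.png

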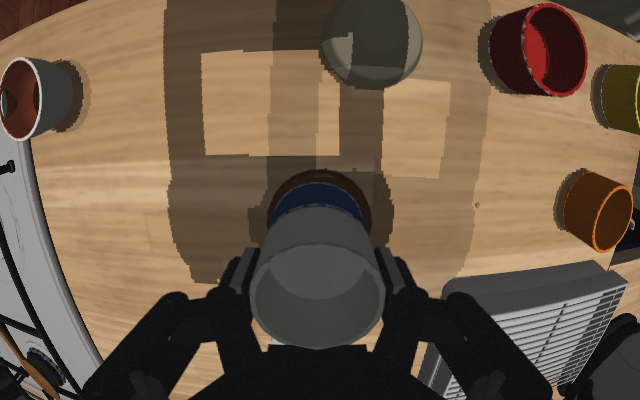

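White seated at exactly the expected height too (0.0608). The grip width reads 58 mm against 60 mm for blue. I'll release and check that it is level.

Run:
```python
from h import *
release(up=.1)
arm.move_to([.47,.10,.22],Q)
arm.move_to([.40,.3338,.18],Q)
for c in ("wrist","top"):
    p,W=cloud(c);rim(W,P["stand"],.08,.115);rim(W,P["yellow_tin"],.035,.07)
    if c=="wrist":cv2.imwrite("pics/w7.png",p[:,:,::-1])
p,W=cloud("scene");rim(W,P["stand"],.08,.115);cv2.imwrite("pics/s7.png",cv2.resize(p[140:320,220:460,::-1],None,fx=3,fy=3))
st()
```

```text
open t 15.49 tcp [0.5576 0.064  0.0601] w 0.0848 F [1.1 0.4 0.2]
up t 16.31 tcp [0.5572 0.064  0.1591] w 0.0851 F [ 0.2  0.5 -0.5]
rim [0.5571 0.0655 0.0282] z 0.0955 slope [-0.011 -0.011] 356
rim [0.4429 0.3354 0.0282] z 0.049 slope [-0.008 -0.   ] 739
rim [0.5601 0.0623 0.0283] z 0.0978 slope [-0.019  0.012] 83
rim [0.4463 0.3332 0.0284] z 0.0489 slope [ 0.019 -0.023] 48
rim [0.5573 0.0638 0.0285] z 0.0979 slope [-0.005 -0.02 ] 84
 t 17.96 tcp [0.4009 0.3328 0.1801] w 0.0849 F [0.4 0.8 1.3]
```

View pics/w7.png

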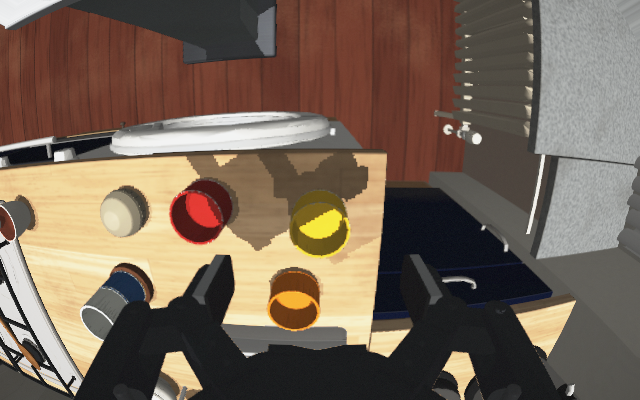

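View pics/s7.png

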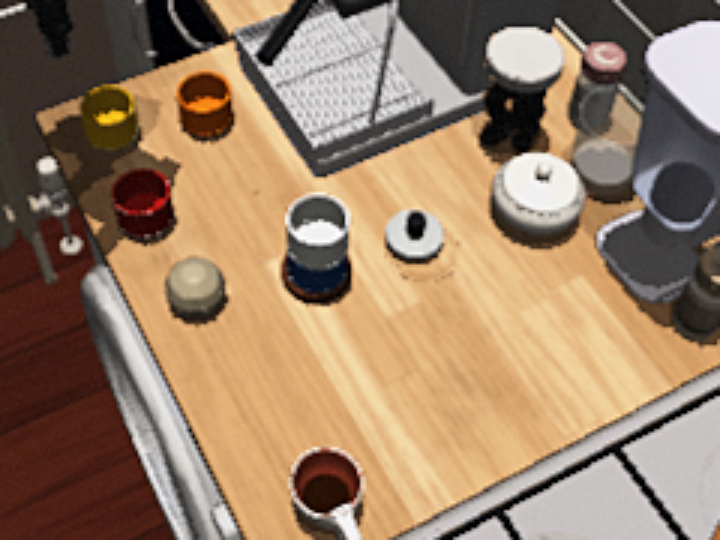

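White is seated and level, rim at about 0.098 in all three views. Yellow is at (322,225) in the wrist view. I'll pick it and carry it in front of the handle.

Run:
```python
from h import *
P["yellow_tin"]=(.4438,.3344)
pick("yellow_tin",appr=.12)
z0=sense()["tcp_pos"][2]
x,y=P["yellow_tin"]
arm.move_straight([x,y,.17],speed=.2); st("lift")
arm.move_straight([.44,.20,.17],speed=.2)
arm.move_straight([.47,.09,.17],speed=.2)
x,y=P["stand"]
arm.move_straight([x,y,.16],speed=.15)
p=read_camera("wrist")[0];cv2.imwrite("pics/w8.png",p[:,:,::-1])
place(.090+z0)
p=read_camera("wrist")[0];cv2.imwrite("pics/w9.png",p[:,:,::-1])
```

```text
down hit=False t 19.62 tcp [0.4442 0.3347 0.0128] w 0.0848 F [1.4 0.3 0.8]
gripped t 19.99 tcp [0.4441 0.3346 0.013 ] w 0.0593 F [-2.3 -1.9  8.8]
lift t 20.93 tcp [0.4433 0.3341 0.1687] w 0.06 F [-0.4 -0.9 -2. ]
above t 23.77 tcp [0.5579 0.0641 0.1215] w 0.0596 F [ 0.5  0.8 -1.8]
seat hit=True expected z 0.1030 t 24.37 tcp [0.5582 0.064  0.103 ] w 0.0601 F [-2.6  0.3  9.7]
```

View pics/w9.png

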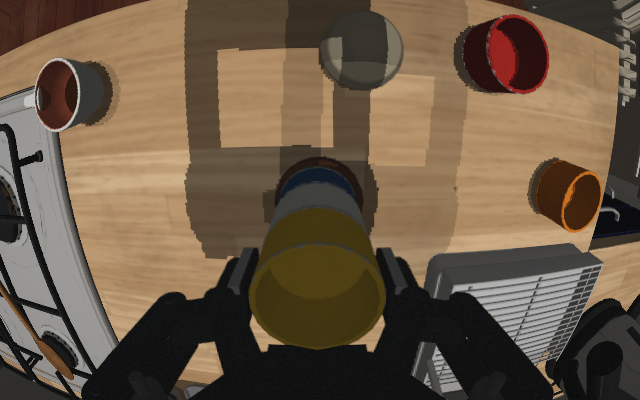

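Yellow seated at exactly 0.103. I'll release, check, and measure the lid. I'll also get the camera offset, since the lid pick happens next to the tower.

Run:
```python
from h import *
release(up=.12)
x,y=P["lid"]
arm.move_to([x-.04,y,.22],Q)
s=sense();i=camera_info("wrist");print("cam-tcp",(-i["R"].T@i["t"]-s["tcp_pos"]).round(3))
for c in ("wrist","top","scene"):
    p,W=cloud(c);rim(W,P["stand"],.12,.16);rim(W,P["lid"],.03,.06,.02)
    m=(np.hypot(W[...,0]-P["lid"][0],W[...,1]-P["lid"][1])<.04)&(W[...,2]>.011)&(W[...,2]<.022)
    print("disc",cv2.minEnclosingCircle(W[m][:,:2].astype(np.float32)),np.median(W[m][:,2]))
    cv2.imwrite(f"pics/{c}10.png",p[:,:,::-1])
st()
```

```text
open t 24.79 tcp [0.5576 0.064  0.1021] w 0.0851 F [0.1 1.4 0.1]
up t 25.74 tcp [0.5573 0.064  0.2211] w 0.0849 F [0.4 0.6 0.5]
cam-tcp [-0.085 -0.     0.143]
rim [0.5575 0.0639 0.028 ] z 0.1395 slope [-0.011 -0.004] 1247
rim [0.6649 0.0553 0.0069] z 0.0397 slope [0.078 0.003] 242
disc ((0.6656675338745117, 0.05544685944914818), 0.03029075637459755) 0.015938529375301592
rim [0.5601 0.0625 0.0284] z 0.1397 slope [ 0.008 -0.009] 91
few 0
disc ((0.6552590131759644, 0.056194011121988297), 0.026493100449442863) 0.014900545228295222
rim [0.5571 0.0635 0.0282] z 0.1394 slope [ 0.004 -0.003] 102
rim [0.6649 0.055  0.0072] z 0.0398 slope [ 0.025 -0.027] 30
disc ((0.6655641198158264, 0.05494801700115204), 0.030342869460582733) 0.0163941774397805
 t 26.27 tcp [0.625  0.0542 0.2197] w 0.0851 F [ 0.3  0.3 -0.4]
```

View pics/wrist10.png

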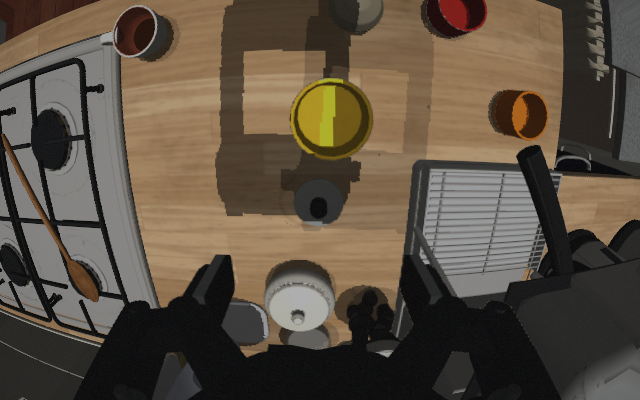

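The tower of three is level, rim at 0.1395 in all three views. At the lid, the wrist camera (85 mm towards the robot, 143 mm up) would be over the tower. So I'll yaw the tool to swing it to the right front (235°) and use a narrower opening on the knob.

Run:
```python
from h import *
a=np.radians(235);QL=[0,np.cos(a/2),np.sin(a/2),0]
x,y=.6653,.0552
print(np.round(solver.solve_ik([x,y,.22],QL),2))
arm.move_to([x,y,.22],QL)
claw.grip(.045)
i=camera_info("wrist");print("cam",(-i["R"].T@i["t"]).round(3))
arm.move_straight([x,y,.12],speed=.15);st()
print("hit",arm.move_straight([x,y,.020],speed=.08,max_force=8)); st()
claw.grip(0,40);st("grip")
arm.move_straight([x,y,.05],speed=.1);st("lift")
p,_=read_camera("wrist");cv2.imwrite("pics/w11.png",p[:,:,::-1])
```

```text
[-0.03  0.35  1.22 -0.    1.58 -2.56]
cam [ 0.616 -0.013  0.363]
 t 28.51 tcp [0.6657 0.0552 0.121 ] w 0.0447 F [-0.3  0.5 -0. ]
hit False
 t 29.91 tcp [0.6656 0.0552 0.0206] w 0.0452 F [ 0.5 -0.1  0.5]
grip t 30.26 tcp [0.6655 0.0552 0.0205] w 0.0182 F [-2.3  0.7  5.8]
lift t 30.71 tcp [0.6654 0.0552 0.0502] w 0.0182 F [-0.1 -0.4 -0.9]
```

View pics/w11.png

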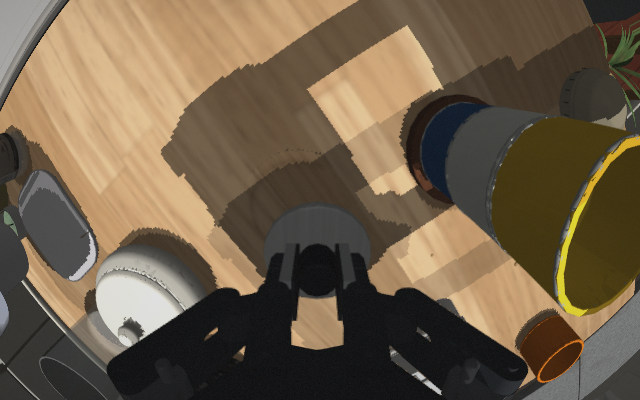

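The lid is gripped centrally by its knob at (318,270). I'll lift straight up and set it on the yellow tin.

Run:
```python
from h import *
x,y=.6653,.0552
arm.move_straight([x,y,.20],speed=.2);st("lift")
x,y=P["stand"]
arm.move_straight([x,y,.20],speed=.15)
place(.132+.0205)
p,_=read_camera("wrist");cv2.imwrite("pics/w12.png",p[:,:,::-1])
```

```text
lift t 31.66 tcp [0.6648 0.0552 0.1984] w 0.0183 F [ 0.6  0.5 -1.3]
above t 32.92 tcp [0.5582 0.0639 0.1702] w 0.0185 F [ 0.5  0.3 -0.1]
seat hit=True expected z 0.1525 t 33.52 tcp [0.5581 0.0641 0.1524] w 0.018 F [-1.5 -0.1  8.7]
```

View pics/w12.png

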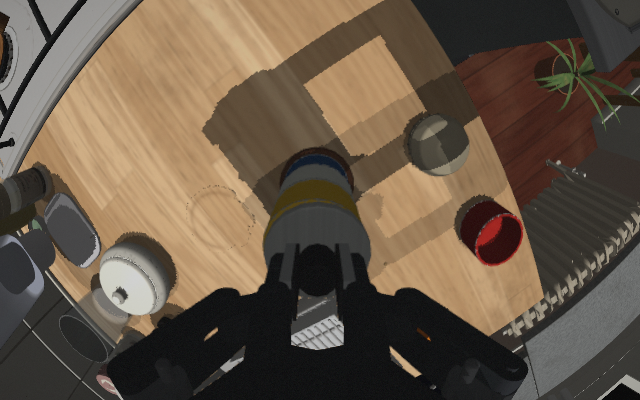

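Contact came at the expected height again (0.1524). I'll release to a modest opening, back straight off, and check from every view.

Run:
```python
from h import *
release(op=.05,up=.1)
arm.move_to([.42,0.0,.27],Q)
for c in ("wrist","top","scene"):
    p,W=cloud(c)
    rim(W,P["stand"],.165,.185,.02)
    rim(W,P["stand"],.138,.155,.04)
    for n in ("red_tin","timer","cup"):
        g=G[n];m=(np.hypot(W[...,0]-g[0],W[...,1]-g[1])<.05)&(W[...,2]>.035)&(W[...,2]<.06)
        print(c,n,[round(v,4) for v in cv2.minEnclosingCircle(W[m][:,:2].astype(np.float32))[0]] if m.any() else None)
    cv2.imwrite(f"pics/{c}13.png",p[:,:,::-1] if c!="scene" else cv2.resize(p[140:320,220:460,::-1],None,fx=3,fy=3))
st()
```

```text
open t 33.98 tcp [0.5577 0.064  0.1517] w 0.0503 F [-0.6 -0.6 -0.9]
up t 34.8 tcp [0.5574 0.064  0.2507] w 0.0503 F [ 0.3  0.5 -1. ]
rim [0.5539 0.0705 0.0136] z 0.1749 slope [0.102 0.338] 38
rim [0.5528 0.0823 0.0376] z 0.1493 slope [0.011 0.048] 613
wrist red_tin [0.4305, 0.2094]
wrist timer [0.4381, 0.0957]
wrist cup [0.4533, -0.1622]
rim [0.5591 0.0643 0.0065] z 0.1718 slope [-0.048 -0.101] 42
rim [0.5595 0.064  0.0222] z 0.1474 slope [-0.012  0.001] 349
top red_tin [0.4338, 0.208]
top timer [0.4416, 0.094]
top cup None
rim [0.5568 0.0647 0.007 ] z 0.1727 slope [-0.04 -0.02] 34
rim [0.5575 0.0666 0.023 ] z 0.1486 slope [ 0.001 -0.003] 251
scene red_tin [0.4305, 0.2085]
scene timer [0.4394, 0.0946]
scene cup [0.4517, -0.1627]
 t 35.77 tcp [4.206e-01 3.000e-04 2.695e-01] w 0.05 F [ 0.4 -0.1 -0. ]
```

View pics/scene13.png

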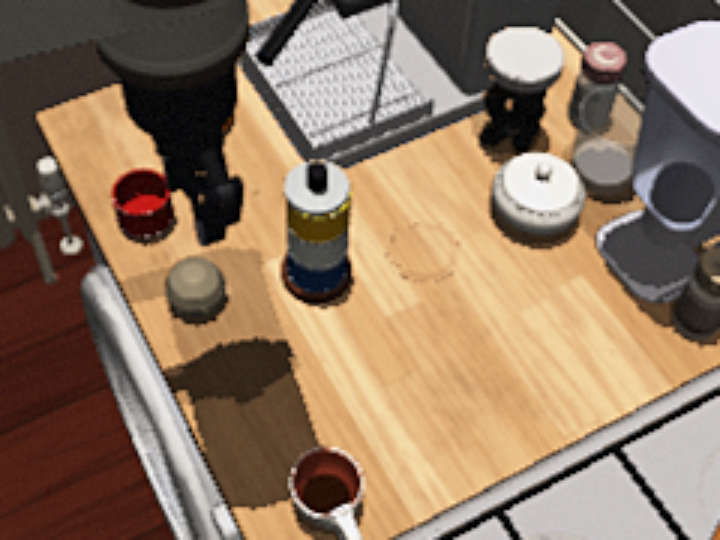

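View pics/wrist13.png

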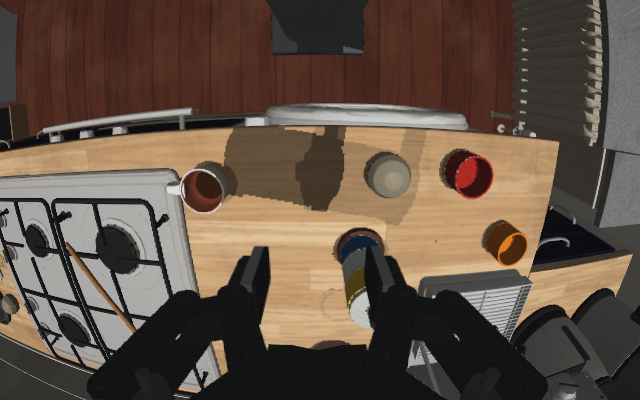

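The tower stands complete, lid at (317,185) in the scene crop. The disc top is at 0.147–0.149 (expected 0.148) and level, the knob top at 0.172, and the bystanders have not moved. Handing in.

Run:
```python
from plant import *
print(ticket.job_done(), sense()["clock"])
```

```text
the job is handed in; nothing more can be done
the job is handed in; nothing more can be done
```

The tower is built on the stand in the order asked: blue, white, yellow, then the steel lid. I handed it in at about 36 s on the robot's clock, with the gripper clear of everything.

- **Seating:** each part met contact within 0.1 mm of its expected seated height. After each release I checked the rims: about 55–56, 96–98 and 139.5 mm for the tins. The lid's disc top came out at 147–149 mm (148 expected) and its knob top at 172 mm. Everything was level to within the noise of the depth images.
- **Bystanders:** the red tin and timer stood within about 2 mm of their starting positions in both fixed views. The cup did so in the scene view, and the wrist view agrees. The orange look-alike was not touched.
- **Checks that failed or disagreed:**
  - The last wrist-camera fit on the lid was spoiled by the fingers being in view, so I relied on the top and scene cameras there.
  - The top camera could not see the cup in the last check.
  - The top and scene cameras differ by about 3 mm in x throughout, so I used averages.
  - The white tin gripped at 58 mm rather than 60 mm, for no cause I found; it seated normally.

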